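# Change over the incubator dishes, close it and set the thermostat

## Task

Move every finished (orange-lidded) dish from the incubator chamber to the yellow tray, flat on its floor and right way up, and stand every fresh (blue-lidded) dish flat on the chamber's stage in a free bay of its own, centred between its stop pins. Then put the clear cover on the chamber so that it sits seated and level on the rim, and only then turn the thermostat dial so that its white pointer points at the red clip. Leave the spatula where it lies.

Things in the scene. Friction and masses are not known exactly. Their poses are not given: they have to be found in the camera images.
- incubator: White dish incubator standing on the bench, fixed there: housing 230 (its x) x 370 (its y) x 55 mm high, blue front facing its -x (towards the robot). Origin under its centre, z up. On its top: to its +y side a round open chamber, to its -y front the thermostat dial.
- rim (a point): Centre of the chamber's mouth, level with the top edge of the chamber's blue round wall: inner radius 98 mm, outer radius 106 mm, top 88 mm above the bench and 30 mm above the stage inside. Axes as the incubator's.
- dial (a joint): Thermostat dial, rad, 0 to 4.7, growing clockwise seen from above; it stays where it is left (friction about 0.05 N m). It starts between 0.1 and 0.8 and the mark lies clockwise of that, at about 1.5 to 3.2.
- dial_grip (a point): On the dial's upright axis, 31 mm above the panel (the housing's top): good TCP point for gripping. The black finger bar is 56 mm long, 14 mm wide, its top 42 mm above the panel, on a round skirt of radius 34 mm whose top is 10 mm above the panel. The point's x axis points along the bar to its pointer end (white line) and turns with the dial.
- dial_tip (a point): Tip of the dial's white pointer line, on the skirt's edge 34 mm from the axis; turns with the dial. Its x axis points radially outwards.
- mark_tip (a point): The red clip on the dial's scale, 43 mm from the dial's axis, that marks the wanted setting: the dial is set when its white pointer points at it. Fixed (look only, nothing to hit).
- mark_clip: Frame of the red clip: origin on the dial's axis, 1 mm above the panel; its x axis points from the dial's axis to the clip.
- cover: Loose clear plastic cover with a blue edge, 0.3 kg. Disc of radius 109 mm, 6 mm thick; under it a locating disc, radius 91 mm, 6 mm deep, that drops inside the chamber wall. Origin: centre of the locating disc's underside (6 mm below the rim when seated, the large disc on the rim). Black upright knob on its axis: 26 mm diameter, 12 to 42 mm above the origin. z up.
- fresh_tray: Low grey open tray, fixed, 100 (its x) x 200 (its y) x 12 mm high, walls 4 mm, floor 4 mm thick, holding the fresh dishes in a row along its y, 55 mm apart. Origin under its centre.
- done_tray: Low yellow open tray of the same size and shape, fixed, empty at first: takes the finished dishes. Origin under its centre. It and the grey tray may have changed places.
- bay0 (a point): Centre of the front, -y bay, at the surface of the metal stage; axes as the incubator's; bays are 64 mm apart along x, 70 mm along y. Four black stop pins (6 mm diameter, 6 mm high, tapered tops) stand round it at 18.4 mm along x and 15.4 mm along y: a dish between them has 3 to 5 mm of play. Room for fingers is at the dish's +y and -y sides.
- bay1 (a point): Centre of the front, +y bay, at the surface of the metal stage; axes as the incubator's; bays are 64 mm apart along x, 70 mm along y. Four black stop pins (6 mm diameter, 6 mm high, tapered tops) stand round it at 18.4 mm along x and 15.4 mm along y: a dish between them has 3 to 5 mm of play. Room for fingers is at the dish's +y and -y sides.
- bay2 (a point): Centre of the far, -y bay, at the surface of the metal stage; axes as the incubator's; bays are 64 mm apart along x, 70 mm along y. Four black stop pins (6 mm diameter, 6 mm high, tapered tops) stand round it at 18.4 mm along x and 15.4 mm along y: a dish between them has 3 to 5 mm of play. Room for fingers is at the dish's +y and -y sides.
- bay3 (a point): Centre of the far, +y bay, at the surface of the metal stage; axes as the incubator's; bays are 64 mm apart along x, 70 mm along y. Four black stop pins (6 mm diameter, 6 mm high, tapered tops) stand round it at 18.4 mm along x and 15.4 mm along y: a dish between them has 3 to 5 mm of play. Room for fingers is at the dish's +y and -y sides.
- fresh0: Fresh dish: closed round sample dish, 36 mm diameter, 18 mm high, 30 g, blue lid with a white dot. Origin at the centre of its underside, z up. May be absent.
- fresh1: Fresh dish: closed round sample dish, 36 mm diameter, 18 mm high, 30 g, blue lid with a white dot. Origin at the centre of its underside, z up. May be absent.
- fresh2: Fresh dish: closed round sample dish, 36 mm diameter, 18 mm high, 30 g, blue lid with a white dot. Origin at the centre of its underside, z up. May be absent.
- done0: Finished dish: same size and weight as the fresh ones, orange lid with a white dot; stands in one of the bays at the start. Origin at the centre of its underside, z up. May be absent.
- done1: Finished dish: same size and weight as the fresh ones, orange lid with a white dot; stands in one of the bays at the start. Origin at the centre of its underside, z up. May be absent.
- done2: Finished dish: same size and weight as the fresh ones, orange lid with a white dot; stands in one of the bays at the start. Origin at the centre of its underside, z up. May be absent.
- done3: Finished dish: same size and weight as the fresh ones, orange lid with a white dot; stands in one of the bays at the start. Origin at the centre of its underside, z up. May be absent.
- spatula: Flat spatula with a steel blade and wooden handle, about 130 mm long, lying on the bench in front of the incubator, not part of the job. Origin at its underside.
Mind the look-alikes: they are no part of the job. Leave any pink or turquoise look-alike of the fresh0 alone.

How it is judged (in metres and radians):
On the way, in this order (a step that is already met when the one before it is completed fails the run):
1. every finished dish stands in the yellow tray and every fresh dish stands centred in a bay (((horizontal distance between fresh0 and bay0 below 0.0075 m and z of fresh0 in the frame of bay0 between -0.003 and 0.003 m) or (horizontal distance between fresh0 and bay1 below 0.0075 m and z of fresh0 in the frame of bay1 between -0.003 and 0.003 m) or (horizontal distance between fresh0 and bay2 below 0.0075 m and z of fresh0 in the frame of bay2 between -0.003 and 0.003 m) or (horizontal distance between fresh0 and bay3 below 0.0075 m and z of fresh0 in the frame of bay3 between -0.003 and 0.003 m)) and angle between each of fresh0, fresh1, fresh2, done0, done1, done2, done3's own z axis and vertical below 0.08 rad and ((horizontal distance between fresh1 and bay0 below 0.0075 m and z of fresh1 in the frame of bay0 between -0.003 and 0.003 m) or (horizontal distance between fresh1 and bay1 below 0.0075 m and z of fresh1 in the frame of bay1 between -0.003 and 0.003 m) or (horizontal distance between fresh1 and bay2 below 0.0075 m and z of fresh1 in the frame of bay2 between -0.003 and 0.003 m) or (horizontal distance between fresh1 and bay3 below 0.0075 m and z of fresh1 in the frame of bay3 between -0.003 and 0.003 m)) and ((horizontal distance between fresh2 and bay0 below 0.0075 m and z of fresh2 in the frame of bay0 between -0.003 and 0.003 m) or (horizontal distance between fresh2 and bay1 below 0.0075 m and z of fresh2 in the frame of bay1 between -0.003 and 0.003 m) or (horizontal distance between fresh2 and bay2 below 0.0075 m and z of fresh2 in the frame of bay2 between -0.003 and 0.003 m) or (horizontal distance between fresh2 and bay3 below 0.0075 m and z of fresh2 in the frame of bay3 between -0.003 and 0.003 m)) and x of done0 in the frame of done_tray between -0.036 and 0.036 m and y of done0 in the frame of done_tray between -0.086 and 0.086 m and z of each of done0, done1, done2, done3 in the frame of done_tray below 0.01 m and x of done1 in the frame of done_tray between -0.036 and 0.036 m and y of done1 in the frame of done_tray between -0.086 and 0.086 m and x of done2 in the frame of done_tray between -0.036 and 0.036 m and y of done2 in the frame of done_tray between -0.086 and 0.086 m and x of done3 in the frame of done_tray between -0.036 and 0.036 m and y of done3 in the frame of done_tray between -0.086 and 0.086 m), for 0.2 s.
2. the cover sits seated and level on the chamber rim (horizontal distance between cover and rim below 0.01 m and z of cover in the frame of rim below -0.0035 m and angle between cover's own z axis and vertical below 0.03 rad), for 0.2 s.
3. the dial points at the red clip, with the cover on (all of step 2 and angle between the x axis of dial_tip and the x axis of mark_clip, either way round below 0.1 rad and horizontal distance between dial_tip and mark_tip below 0.03 m), for 0.2 s.
At the end, for the whole second after the job is handed in: Finished dishes upright on the yellow tray's floor; fresh dishes flat on the stage within 7.5 mm of a bay's centre; cover level (0.03 rad), within 10 mm of the rim's centre, origin at least 3.5 mm below the rim; pointer within 0.10 rad of the red clip; all released and at rest (all of step 1 and all of step 3 and linear speed of each of fresh0, fresh1, fresh2, done0, done1, done2, done3, cover below 0.02 m/s); the robot touches nothing.
It fails at once if the spatula is pushed more than 3 cm from its place (distance of spatula from where it was at the start of the episode above 0.03 m).
Of fresh0, fresh1, fresh2 only 2 to 3 are there at a start; the rules pass over those that are not, and their reading is None.
Of done0, done1, done2, done3 only 2 to 3 are there at a start; the rules pass over those that are not, and their reading is None.
At some moment in a run one of fresh0, fresh1, fresh2, cover may be knocked a few centimetres aside while the robot is not near it.
Once in a run the grip may slacken for a moment while it holds something.
It also fails if it takes over 210 s, if anything falls off the work surface, if the arm or the gripper's body presses on something with over 40 N, if the wrist force passes 120 N, or if a joint passes its speed limit or range.

## Robot

A 6-joint arm with a two-finger parallel gripper is mounted at the origin on the work surface. World frame = base frame: x ahead of the robot, y to its left, z up, the work surface at z = 0. Lengths are in mm, angles in rad, forces in N, time in s.
With the tool pointing down it reaches from about 300 to 950 mm from the base axis. Payload 3.1 kg.
Tool frame: the origin (TCP) lies between the finger pads, 19 mm behind the fingertips; this is the grasp point; z points along the fingers, y is the line along which they close (so a half turn about z gives the same grasp; the last joint's range is limited). The gripper opens to 85 mm and grips with 20 to 120 N. Pads are 22 mm wide; open, the fingers measure 114 mm over their backs; the gripper's body (76 mm by 85 mm) begins 54 mm behind the grasp point. The pads swing forward as they close: fully open they stand 13 mm farther back than shut.
Start: joints at [-1.363, 0.308, 1.634, -0, 1.2, -0.07], TCP at [171.373, -601.052, 249.972] pointing down, gripper open.
Joint ranges: [-3.06, 3.06], [-0.79, 1.96], [0.05, 2.63], [-1.19, 4.34], [0.05, 2.64], [-2.94, 2.94]. Speed limits (rad/s): [2.79, 2.79, 3.14, 3.14, 3.14, 3.14].

## Interface

Orientations are given as a unit quaternion [x, y, z, w].
In Python, from plant import robot, eyes, job gives the robot as it stands.
- The arm moves only by the tool move_arm, never from a script. Its argument "commands" is text: rows parted by semicolons, each of 7 numbers parted by spaces: the finger opening in mm, from 0 to 85.4, then the shift along the tool's x, y, z in mm, then the turn, a rotation vector about the tool's x, y, z in degrees. A call has 1 to 12 rows; each row is the pose to reach, as a shift and turn from the pose commanded when the call began, along the tool's axes at that moment; what a row does not reach only later rows make up. A row lasts 1/10 s, in which the tool goes at most 50 mm and 8.59 degrees, less where a joint would pass 70% of its speed; a pose out of reach is approached as far as the arm can. A call with a gripper value outside its range is refused whole. The fingers move at their own pace and stop on an object; "newtons" is the grip in N (left out, the last holds). Time passes only in rows, so rows that repeat a pose let the fingers close. It gives the time, the measured TCP pose, the force, the opening and the grip force at its end, in the units of the state.
- robot.sense(): the state, without advancing time (a new reading comes with each control period).
- eyes.snapshot(name): name is "scene" or "top"; returns a dict with "img" (480x640x3 uint8, red, green, blue), "camera_matrix" (3x3 intrinsics, pixels), "rvec" (rotation vector, rad) and "tvec" (3), from world to camera coordinates, as OpenCV has them. Camera axes: x right, y down, z forward; pixel columns grow to the right and rows downward; lengths in mm; the calibration is good to about 2 mm. A picture is of the moment at which its call begins. There is no depth.
- job.hand_in(): hands the job in; it is judged then, once.
The state is a dict: "t": time; "q": joint angles; "dq": joint speeds; "joint_efforts": joint torques, N m; "tcp_pos": TCP position; "eef_rot": TCP orientation; "force": force on the tool from outside, world axes, zero at the start; "torque": the same for the moment, N m; "opening": finger opening in mm; "gripper_force": force on a finger pad.
Only numpy, scipy, OpenCV 4.12 (cv2) and the standard library are available. Lean on these libraries where they do the work, as an engineer would, in place of code of your own. Each camera call takes 0.05 s, during which the arm holds its last target. There are 200 camera calls.

## Working session

There is one attempt and no reset: what is moved stays moved. The work goes in short steps, Python scripts to look and compute and a tool call to move; the robot and the scene stay as the last step left them, time stands still between calls to the robot, and variables do not carry over. Pictures are saved under pics/ and viewed, at most 14 in all, crops included, and the job is handed in when it is done.

Besides the shell and the picture viewer there is one more tool, called after ">>>" as name(argument=value, ...), one argument or row to a line, values as JSON. move_arm: Moves the arm, as the interface text tells. Its arguments: {"type":"object","properties":{"commands":{"type":"string"},"newtons":{"type":"number"}},"required":["commands"]}

```bash
ls; mkdir -p pics
cat > h.py <<'E'
import numpy as np, cv2
from plant import robot, eyes, job
def snap(n,fn=None):
    s=eyes.snapshot(n)
    if fn: cv2.imwrite('pics/'+fn,s['img'][:,:,::-1])
    return s
def ray(s,u,v):
    R=cv2.Rodrigues(np.array(s['rvec'],float))[0]; t=np.array(s['tvec'],float).ravel()
    p=cv2.undistortPoints(np.array([[[u,v]]],float),np.array(s['camera_matrix'],float),None)[0,0]
    return -R.T@t, R.T@np.array([p[0],p[1],1.])
def onz(s,u,v,z):
    c,d=ray(s,u,v); return c+d*(z-c[2])/d[2]
def proj(s,P):
    return cv2.projectPoints(np.array(P,float).reshape(-1,3),np.array(s['rvec'],float),np.array(s['tvec'],float),np.array(s['camera_matrix'],float),None)[0][:,0]
E
python3 - <<'E'
from h import *
for n in('scene','top'):
    s=snap(n,n+'0.png'); c,d=ray(s,320,240); print(n,c,d,s['camera_matrix'][0][0])
x=robot.sense(); print(x['t'],x['tcp_pos'],x['eef_rot'],x['opening'])
E
```

```text
pics
scene [929.56337936 562.38760595 940.10017515] [-0.38973668 -0.53777025 -0.74791811] 438.3518419972635
top [ 249.59747136  -44.29539318 1192.18336653] [ 0.217677    0.00555911 -0.97601734] 524.4941396990432
0.1 [ 171.20185584 -600.35025343  248.8321414 ] [ 9.90373057e-01  1.38419990e-01 -7.03222568e-05 -1.05319601e-03] 85.45408400488431
```

View pics/top0.png

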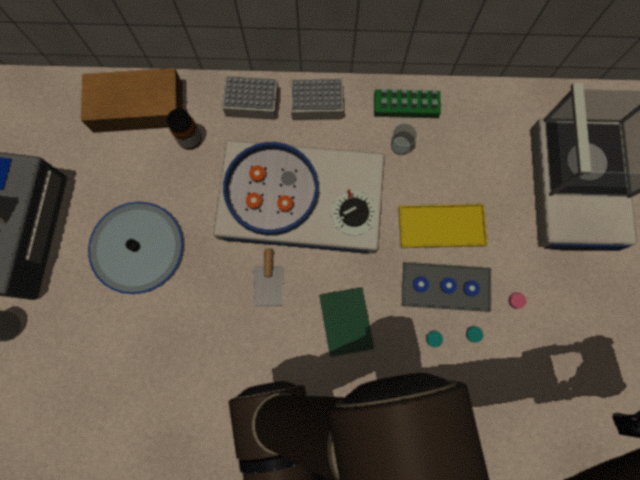

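View pics/scene0.png

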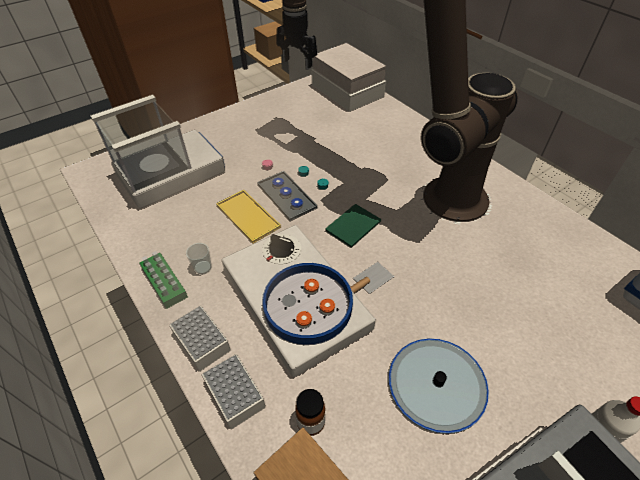

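The top picture (up is +x, left is +y) shows three orange lids in the chamber at (257,173), (254,200) and (286,203). The bay at (289,178) is empty.

Candidates for "fresh":
- Blue lids in the grey tray at (421,284), (448,286) and (471,288). I choose these.
- Pink look-alike at (517,300), rejected.
- Turquoise look-alikes at (434,339) and (474,334), rejected.

Other positions: yellow tray (442,226), cover knob (133,245), dial (354,211), red clip (349,192), spatula (268,280).

```bash
cat >> h.py <<'E'
def blobs(s,f,amin=15,roi=None):
    hsv=cv2.cvtColor(s['img'],cv2.COLOR_RGB2HSV); m=f(hsv[...,0].astype(int),hsv[...,1].astype(int),hsv[...,2].astype(int)).astype(np.uint8)
    if roi: k=np.zeros_like(m); k[roi[1]:roi[3],roi[0]:roi[2]]=1; m*=k
    cs=cv2.findContours(m,cv2.RETR_EXTERNAL,cv2.CHAIN_APPROX_NONE)[0]
    return [c for c in cs if cv2.contourArea(c)>amin]
def cen(c):
    m=cv2.moments(c); return m['m10']/m['m00'],m['m01']/m['m00']
ORANGE=lambda h,S,V:(h<15)&(S>150)&(V>120)
BLUE=lambda h,S,V:(h>105)&(h<130)&(S>110)&(V>60)
YEL=lambda h,S,V:(h>20)&(h<32)&(S>150)&(V>90)
GREY=lambda h,S,V:(S<80)&(V>35)&(V<95)
def tri(a,b):
    (c1,d1),(c2,d2)=a,b
    A=sum(np.eye(3)-np.outer(d,d)/(d@d) for d in(d1,d2)); B=sum((np.eye(3)-np.outer(d,d)/(d@d))@c for c,d in((c1,d1),(c2,d2)))
    return np.linalg.solve(A,B)
E
python3 - <<'E'
from h import *
np.set_printoptions(precision=1,suppress=True)
T=snap('top');S=snap('scene')
for nm,s,r in(('top',T,(215,130,330,245)),('scene',S,(255,255,360,350))):
  for c in blobs(s,ORANGE,15,r): print('or',nm,cv2.contourArea(c),np.array(cen(c)),onz(s,*cen(c),74)[:2])
for nm,s,r in(('top',T,(405,265,490,310)),('scene',S,(260,170,320,220))):
  for c in blobs(s,BLUE,15,r): print('bl',nm,cv2.contourArea(c),np.array(cen(c)),onz(s,*cen(c),20)[:2])
for nm,s,r in(('top',T,(210,130,330,245)),('scene',S,(255,255,360,350))):
  c=max(blobs(s,BLUE,50,r),key=lambda c:np.ptp(c[:,0,0])); e=cv2.fitEllipse(cv2.convexHull(c)); print('rim',nm,e,onz(s,*e[0],88))
for nm,s,r in(('top',T,(395,195,495,255)),('scene',S,(210,185,285,245))):
  c=max(blobs(s,YEL,50,r),key=cv2.contourArea); q=cv2.minAreaRect(c); print('yel',nm,q,np.array([onz(s,*p,12)[:2] for p in cv2.boxPoints(q)]).round(1).tolist(), onz(s,*cen(c),12))
print('knob', tri(ray(T,133,245),ray(S,440,379)))
k=lambda h,S_,V:(V<60)
for nm,s,r in(('top',T,(120,230,150,260)),('scene',S,(425,365,455,395))):
  for c in blobs(s,k,10,r): print('knob',nm,cen(c),onz(s,*cen(c),27))
a=cv2.resize(T['img'][135:255,215:395],None,fx=4.4,fy=4.4,interpolation=cv2.INTER_CUBIC)
cv2.imwrite('pics/ct.png',a[:,:,::-1])
a=cv2.resize(T['img'][255:355,395:535],None,fx=4,fy=4,interpolation=cv2.INTER_CUBIC)
cv2.imwrite('pics/cf.png',a[:,:,::-1])
E
```

```text
or top 139.5 [284.4 202.4] [582.6  43.2]
or top 143.0 [252.9 199.5] [587.5 113.5]
or top 136.5 [256.5 172.3] [651.4 108.6]
or scene 146.5 [303.8 317.7] [649.4 108.7]
or scene 134.5 [327.1 304.8] [585.6 112.7]
or scene 118.0 [311.3 284.4] [581.   42.9]
bl top 168.5 [471.4 288. ] [ 408.9 -380.3]
bl top 169.0 [448.4 285. ] [ 414.5 -328.8]
bl top 169.0 [420.6 283.9] [ 415.6 -266.4]
bl scene 58.0 [296.8 201.7] [ 413.9 -266.5]
rim top ((270.0476379394531, 187.2235870361328), (89.27999877929688, 93.37521362304688), 79.8416976928711) [612.4  75.1  88. ]
rim scene ((307.3020324707031, 300.2542724609375), (75.06275939941406, 89.55256652832031), 85.6784439086914) [620.4  82.4  88. ]
yel top ((442.47552490234375, 225.40052795410156), (41.74524688720703, 86.60083770751953), 88.72696685791016) [[600.1, -219.8], [609.9, -422.9], [509.7, -420.6], [500.3, -221.1]] [ 554.7 -320.9   12. ]
yel scene ((247.50003051757812, 214.00001525878906), (58.68986129760742, 30.405588150024414), 45.0) [[612.4, -413.9], [510.7, -461.2], [504.6, -227.3], [598.3, -193.6]] [ 559.8 -308.4   12. ]
knob [486.5 387.7  26.4]
knob top (132.46491228070175, 244.90350877192984) [487.6 387.3  27. ]
knob scene (439.19691577698694, 378.6963226571767) [486.5 387.5  27. ]
```

View pics/ct.png

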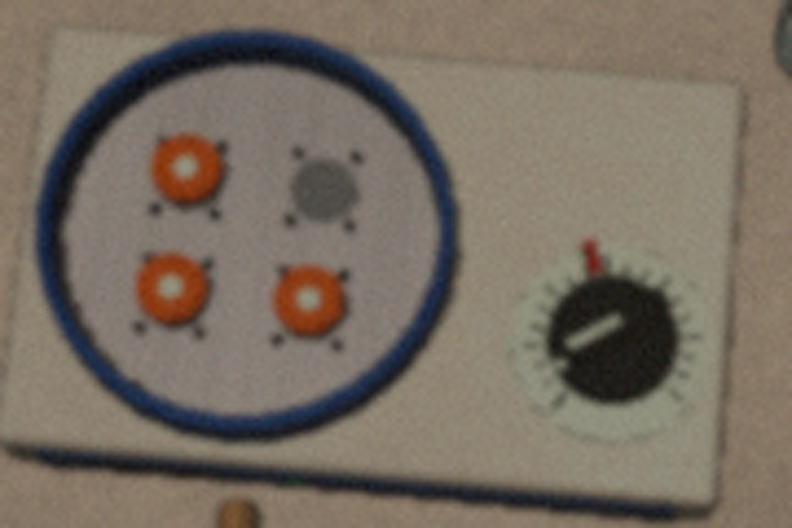

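View pics/cf.png

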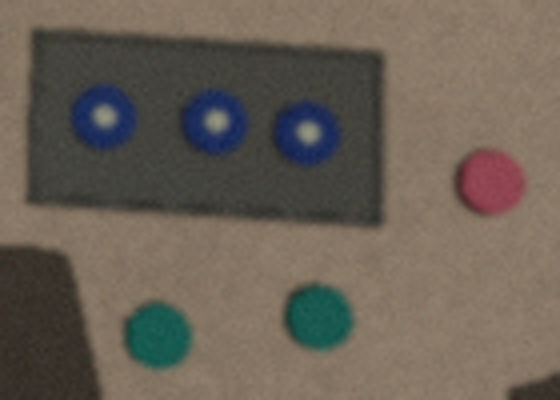

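The crops confirm the choice: three blue lids with white dots at crop (104,117), (215,121) and (307,132). Pink and turquoise lie outside the tray. The pins of the empty bay and the dial with its red clip at crop (592,255) are visible, so I'll fit the bay pose from the pins.

```bash
cat >> h.py <<'E'
from scipy.spatial.transform import Rotation as Rt
def go(P,yaw):
    "shift in tool axes (from measured pose) and turn about tool z for TCP at P, tool x at yaw deg (tool down)"
    x=robot.sense(); R=Rt.from_quat(x['eef_rot']); 
    c,s_=np.cos(np.radians(yaw)),np.sin(np.radians(yaw)); G=Rt.from_matrix(np.array([[c,s_,0],[s_,-c,0],[0,0,-1]]))
    return (R.inv().apply(np.array(P)-x['tcp_pos'])).round(1),(R.inv()*G).as_rotvec(degrees=True).round(1)
E
python3 - <<'E'
from h import *
from scipy.optimize import least_squares
np.set_printoptions(precision=2,suppress=True)
T=snap('top');S=snap('scene')
f=lambda x,y:(215+(x+.5)/4.4-.5,135+(y+.5)/4.4-.5)
D={(1,-1):[(298,153),(357,157),(291,221),(350,226)],(1,1):[None,(222,147),(154,208),(215,214)],(-1,1):[None,(209,263),(138,327),(199,333)],(-1,-1):[None,(343,275),(277,340),(337,345)]}
pn=[(1,1),(1,-1),(-1,1),(-1,-1)]
M=[];W=[]
for b,l in D.items():
  for p,q in zip(pn,l):
    if q: M.append((b[0]*32+p[0]*18.4,b[1]*35+p[1]*15.4)); W.append(onz(T,*f(*q),63)[:2])
M=np.array(M);W=np.array(W)
R=lambda a:np.array([[np.cos(a),-np.sin(a)],[np.sin(a),np.cos(a)]])
r=least_squares(lambda v:(M@R(v[2]).T+v[:2]-W).ravel(),[615,76,0]); print('pose',r.x,np.abs(r.fun).max())
for i,b in enumerate([(-32,-35),(-32,35),(32,-35),(32,35)]): print('bay',i,R(r.x[2])@b+r.x[:2])
for a,b in(((5,447),(712,508)),((50,28),(740,85))):
  z=55;p,q=onz(T,*f(*a),z),onz(T,*f(*b),z); print('edge',p,q,np.arctan2(q[0]-p[0],-(q[1]-p[1])))
g=lambda x,y:(395+(x+.5)/4-.5,255+(y+.5)/4-.5)
print('grey',[onz(T,*g(*p),12)[:2] for p in((33,30),(384,52),(380,222),(28,202))])
print('dialctr',onz(T,*f(613,340),65),'clip',onz(T,*f(592,255),60))
WH=lambda h,s,v:(s<70)&(v>120)
for nm,s,r0,z in(('or',T,(215,130,330,245),76),('bl',T,(405,265,490,310),22)):
  pass
print(go([586,113,150],-4))
a=cv2.resize(S['img'][220:270,240:320],None,fx=8,fy=8,interpolation=cv2.INTER_CUBIC)
cv2.imwrite('pics/dial.png',a[:,:,::-1])
E
```

```text
pose [615.07  74.89  -0.07] 0.6576157536888374
bay 0 [580.76  42.14]
bay 1 [585.52 111.98]
bay 2 [644.61  37.79]
bay 3 [649.37 107.63]
edge [506.15 194.1   55.  ] [ 483.47 -163.22   55.  ] -0.06338648656834486
edge [733.01 185.91  55.  ] [ 710.25 -177.68   55.  ] -0.06250193789747176
grey [array([ 465.69, -228.17]), array([ 457.84, -428.29]), array([ 361.22, -421.51]), array([ 367.63, -224.38])]
dialctr [ 567.05 -111.92   65.  ] clip [ 613.44 -100.97   60.  ]
(array([ 594.5, -572.6,  100. ]), array([-0. ,  0. , 19.9]))
```

View pics/dial.png

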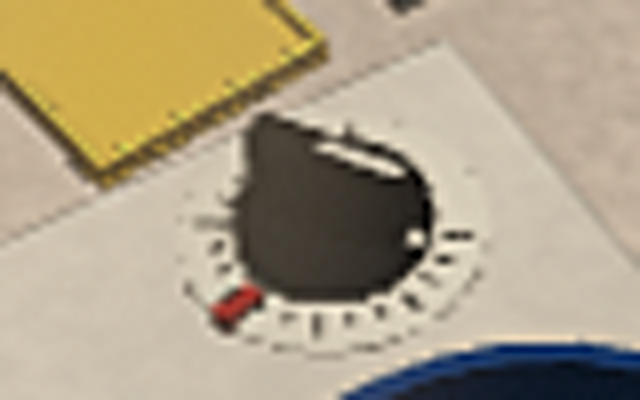

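Everything needed is measured, so I start moving. The scene crop shows the pointer tip at (415,238) and the red clip at (238,305).

>>> move_arm(
  commands="52 572 -507 70 0 0 19.7;52 572 -507 70 0 0 19.7;52 572 -507 70 0 0 19.7;52 572 -507 70 0 0 19.7;52 572 -507 70 0 0 19.7;52 572 -507 70 0 0 19.7;52 572 -507 70 0 0 19.7;52 572 -507 70 0 0 19.7;52 572 -507 70 0 0 19.7;52 572 -507 70 0 0 19.7;52 572 -507 70 0 0 19.7;52 572 -507 70 0 0 19.7",
  newtons=30,
)

```text
t: 1.5
tcp_pos: [493.6, -95.4, 195.4]
eef_rot: [0.999, -0.033, 0.0, 0.0]
force: [-0.1, -0.4, -0.1]
opening: 51.9
gripper_force: 0.0
```

```bash
python3 -c "
from h import *
x=robot.sense();print(x['t'],x['tcp_pos'],x['opening'],x['q'])
print(go([582,43,180],-3.8),go([582,43,82],-3.8))"
```

```text
1.5 [493.62114788 -95.4247538  195.43781581] 51.93865117506773 [-2.77493492e-01  1.35087525e-01  1.96600921e+00 -1.89588193e-04
  1.03943896e+00  1.35928177e+00]
(array([  79.1, -143.9,   15.5]), array([ 0. , -0.1,  0. ])) (array([  79. , -144. ,  113.5]), array([ 0. , -0.1,  0. ]))
```

>>> move_arm(
  commands="52 79 -144 25 0 0 0;52 79 -144 25 0 0 0;52 79 -144 25 0 0 0;52 79 -144 25 0 0 0;52 79 -144 25 0 0 0;52 79 -144 75 0 0 0;52 79 -144 90 0 0 0;52 79 -144 90 0 0 0",
)

```text
t: 2.3
tcp_pos: [576.9, 39.9, 102.0]
eef_rot: [0.999, -0.034, -0.005, 0.0]
force: [0.1, -1.7, -0.0]
opening: 51.9
gripper_force: 0.0
```

```bash
python3 -c "
from h import *
x=robot.sense();print(x['t'],x['tcp_pos'],x['opening'])
print(go([582,43,83],-3.8))
s=snap('scene');a=cv2.resize(s['img'][230:350,240:380],None,fx=5,fy=5,interpolation=cv2.INTER_CUBIC);cv2.imwrite('pics/d1.png',a[:,:,::-1])"
```

```text
2.3 [576.90167759  39.88532139 101.97617106] 51.886791715367956
(array([ 5. , -3.5, 18.9]), array([ 0.1,  0.5, -0.1]))
```

View pics/d1.png

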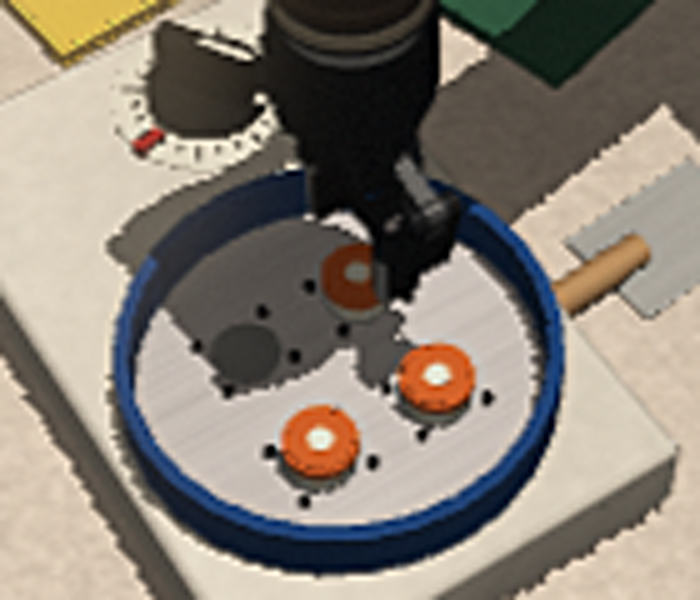

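The crop shows the gripper above the bay 0 dish at crop (355,275), with a finger on its +y side. I'll correct by a few mm and descend.

>>> move_arm(
  commands="52 5 -3.5 0 0 0 0;52 5 -3.5 0 0 0 0;52 5 -3.5 10 0 0 0;52 5 -3.5 10 0 0 0",
)

```text
t: 2.75
tcp_pos: [585.7, 44.3, 94.8]
eef_rot: [0.999, -0.033, -0.001, 0.0]
force: [-0.6, -0.9, -0.9]
opening: 52.1
gripper_force: 0.0
```

```bash
python3 -c "
from h import *
x=robot.sense();print(x['t'],x['tcp_pos'],x['opening'],x['force'])
print(go([582,43,82],-3.8))"
```

```text
2.75 [585.66975463  44.25506493  94.77193197] 52.075510167904284 [-0.63406094 -0.93909251 -0.88675881]
(array([-3.6,  1.5, 12.8]), array([0. , 0.1, 0. ]))
```

>>> move_arm(
  commands="52 -3.6 1.5 5 0 0 0;52 -3.6 1.5 14.5 0 0 0;52 -3.6 1.5 14.5 0 0 0;52 -3.6 1.5 14.5 0 0 0;30 -3.6 1.5 14.5 0 0 0;30 -3.6 1.5 14.5 0 0 0;30 -3.6 1.5 14.5 0 0 0;30 -3.6 1.5 14.5 0 0 0;30 -3.6 1.5 14.5 0 0 0",
  newtons=30,
)

```text
t: 3.65
tcp_pos: [582.9, 43.1, 81.1]
eef_rot: [0.999, -0.033, 0.0, -0.0]
force: [0.5, 0.8, 0.9]
opening: 34.5
gripper_force: 29.9
```

```bash
python3 -c "
from h import *
x=robot.sense();print(x['t'],x['tcp_pos'],x['opening'],x['force'])
print(go([555,-270,200],45),go([582,43,150],-3.8))"
```

```text
3.65 [582.877698    43.11058888  81.06318629] 34.45184831669249 [0.45342098 0.8289622  0.86183556]
(array([  -7.1,  314.3, -119. ]), array([  0. ,  -0. , -48.8])) (array([ -0.8,   0.2, -68.9]), array([-0., -0.,  0.]))
```

>>> move_arm(
  commands="30 0 0 -40 0 0 0;30 0 0 -75 0 0 0;30 -10 310.4 -75 0 0 -48.8;30 -10 310.4 -75 0 0 -48.8;30 -10 310.4 -75 0 0 -48.8;30 -10 310.4 -75 0 0 -48.8;30 -10 310.4 -75 0 0 -48.8;30 -10 310.4 -75 0 0 -48.8;30 -10 310.4 -75 0 0 -48.8;30 -10 310.4 -75 0 0 -48.8;30 -10 310.4 -75 0 0 -48.8;30 -10 310.4 -75 0 0 -48.8",
)

```text
t: 4.85
tcp_pos: [551.8, -264.8, 155.4]
eef_rot: [0.924, 0.383, -0.0, -0.001]
force: [-0.6, 0.9, -0.3]
opening: 34.3
gripper_force: 30.1
```

```bash
python3 -c "
from h import *
x=robot.sense();print(x['t'],x['tcp_pos'],x['opening'],x['gripper_force'])
print(go([552.5,-266,28],45))"
```

```text
4.85 [ 551.82357518 -264.75434822  155.35511098] 34.30050815627779 30.143637657165527
(array([ -0.4,   1.5, 127.4]), array([-0.1, -0. ,  0. ]))
```

>>> move_arm(
  commands="30 0 1.5 50 0 0 0;30 0 1.5 95 0 0 0;30 0 1.5 115 0 0 0;30 0 1.5 125 0 0 0;30 0 1.5 127.5 0 0 0;30 0 1.5 127.5 0 0 0;46 0 1.5 127 0 0 0;46 0 1.5 127 0 0 0;48 0 1.5 110 0 0 0;50 0 1.5 60 0 0 0;50 0 1.5 10 0 0 0;50 0 1.5 -15 0 0 0",
)

```text
t: 6.05
tcp_pos: [556.0, -268.8, 178.0]
eef_rot: [0.924, 0.383, 0.003, 0.004]
force: [-0.3, -0.3, 0.0]
opening: 50.0
gripper_force: 0.0
```

```bash
cat >> h.py <<'E'
def lids(n,f,roi,z,amin=25):
    s=snap(n); return [(np.array(cen(c)).round(0).tolist(),cv2.contourArea(c),onz(s,*cen(c),z)[:2].round(1).tolist()) for c in blobs(s,f,amin,roi)]
def st():
    x=robot.sense();print(round(x['t'],2),x['tcp_pos'].round(1) if hasattr(x['tcp_pos'],'round') else x['tcp_pos'],round(x['opening'],1),round(x['gripper_force'],1))
E
python3 -c "
from h import *
st();print(lids('top',ORANGE,(200,130,500,260),74))
print(go([587,113,155],-3.8))"
```

```text
6.05 [ 556.  -268.8  178. ] 50.0 0.0
[([254.0, 200.0], 167.0, [586.2, 112.0]), ([257.0, 173.0], 157.5, [650.2, 107.7])]
(array([ 291.3, -250.4,   24.1]), array([ 0.7, -0.6, 48.8]))
```

>>> move_arm(
  commands="52 292 -244 20 0 0 48.8;52 292 -244 20 0 0 48.8;52 292 -244 20 0 0 48.8;52 292 -244 20 0 0 48.8;52 292 -244 20 0 0 48.8;52 292 -244 20 0 0 48.8;52 292 -244 20 0 0 48.8;52 292 -244 20 0 0 48.8;52 292 -244 65 0 0 48.8;52 292 -244 65 0 0 48.8;52 292 -244 65 0 0 48.8;52 292 -244 65 0 0 48.8",
)

```text
t: 7.3
tcp_pos: [588.4, 111.3, 107.8]
eef_rot: [0.999, -0.034, 0.002, -0.0]
force: [0.9, 0.5, 0.3]
opening: 52.1
gripper_force: 0.0
```

```bash
python3 -c "
from h import *
st();
print(go([587,112.5,81],-3.8))"
```

```text
7.3 [588.4 111.3 107.8] 52.1 0.0
(array([-1.5, -1.1, 26.8]), array([-0. , -0.2, -0.1]))
```

>>> move_arm(
  commands="52 -1.5 -1 15 0 0 0;52 -1.5 -1 27 0 0 0;52 -1.5 -1 27 0 0 0;30 -1.5 -1 27 0 0 0;30 -1.5 -1 27 0 0 0;30 -1.5 -1 27 0 0 0;30 -1.5 -1 27 0 0 0;30 -1.5 -1 27 0 0 0;30 -1.5 -1 15 0 0 0;30 -1.5 -1 -25 0 0 0;30 -1.5 -1 -45 0 0 0;30 -1.5 -1 -45 0 0 0",
)

```text
t: 8.5
tcp_pos: [589.1, 113.6, 155.9]
eef_rot: [0.999, -0.033, 0.005, -0.001]
force: [0.1, -0.4, -0.8]
opening: 34.7
gripper_force: 30.1
```

```bash
python3 -c "
from h import *
st();
print(go([555,-321,155],45))"
```

```text
8.5 [589.1 113.6 155.9] 34.7 30.1
(array([-5.400e+00,  4.359e+02,  1.000e-01]), array([  0.1,  -0.5, -48.8]))
```

>>> move_arm(
  commands="30 -5 435.5 0 0 0 -48.8;30 -5 435.5 0 0 0 -48.8;30 -5 435.5 0 0 0 -48.8;30 -5 435.5 0 0 0 -48.8;30 -5 435.5 0 0 0 -48.8;30 -5 435.5 0 0 0 -48.8;30 -5 435.5 0 0 0 -48.8;30 -5 435.5 0 0 0 -48.8;30 -5 435.5 0 0 0 -48.8;30 -5 435.5 45 0 0 -48.8;30 -5 435.5 45 0 0 -48.8;30 -5 435.5 45 0 0 -48.8",
)

```text
t: 9.7
tcp_pos: [549.9, -320.0, 103.5]
eef_rot: [0.924, 0.382, -0.001, -0.002]
force: [0.9, 0.0, 0.3]
opening: 34.6
gripper_force: 30.2
```

```bash
python3 -c "
from h import *
st();
print(go([555,-321,27.5],45))
s=snap('top','t5.png')
for c in blobs(s,ORANGE,25,(390,195,500,260)): print(cen(c),onz(s,*cen(c),20),cv2.contourArea(c))"
```

```text
9.7 [ 549.9 -320.   103.5] 34.6 30.2
(array([ 3. ,  4.7, 76. ]), array([-0.3,  0. , -0. ]))
(417.0802469135802, 222.9351851851852) [ 556.89316128 -260.6585789    20.        ] 54.0
```

View pics/t5.png

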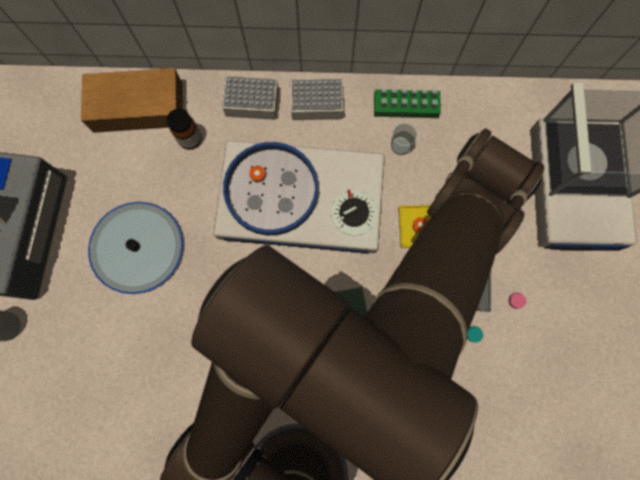

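The picture shows the first finished dish in the yellow tray at about (418,224), and one orange dish left in bay 3 at (257,173).

>>> move_arm(
  commands="30 2.5 4 40 0 0 0;30 2.5 4 65 0 0 0;30 2.5 4 73 0 0 0;30 2.5 4 75.5 0 0 0;30 2.5 4 75.5 0 0 0;46 2.5 4 75 0 0 0;46 2.5 4 75 0 0 0;48 2.5 4 60 0 0 0;50 2.5 4 10 0 0 0;52 2.5 4 -40 0 0 0;52 2.5 4 -50 0 0 0;52 2.5 4 -50 0 0 0",
)

```text
t: 10.95
tcp_pos: [558.9, -324.0, 161.2]
eef_rot: [0.924, 0.383, 0.003, 0.004]
force: [0.2, -0.5, -0.2]
opening: 52.0
gripper_force: 0.0
```

```bash
python3 -c "
from h import *
st();
print(lids('top',ORANGE,(200,130,330,260),74));print(go([650.5,108.5,155],-3.8))"
```

```text
10.95 [ 558.9 -324.   161.2] 52.0 0.0
[([257.0, 173.0], 157.0, [650.3, 107.6])]
(array([ 371. , -239. ,    2.5]), array([ 0.2, -0.1, 48.8]))
```

>>> move_arm(
  commands="52 371.5 -236.5 0 0 0 48.8;52 371.5 -236.5 0 0 0 48.8;52 371.5 -236.5 0 0 0 48.8;52 371.5 -236.5 0 0 0 48.8;52 371.5 -236.5 0 0 0 48.8;52 371.5 -236.5 0 0 0 48.8;52 371.5 -236.5 0 0 0 48.8;52 371.5 -236.5 0 0 0 48.8;52 371.5 -236.5 0 0 0 48.8;52 371.5 -236.5 50 0 0 48.8;52 371.5 -236.5 50 0 0 48.8;52 371.5 -236.5 50 0 0 48.8",
)

```text
t: 12.2
tcp_pos: [648.3, 107.4, 102.0]
eef_rot: [0.999, -0.033, -0.004, 0.001]
force: [0.7, -0.9, 1.1]
opening: 51.9
gripper_force: 0.0
```

```bash
python3 -c "
from h import *
st();
print(go([650.5,108.5,81],-3.8))"
```

```text
12.2 [648.3 107.4 102. ] 51.9 0.0
(array([ 2.3, -1.3, 20.9]), array([0.1, 0.5, 0. ]))
```

>>> move_arm(
  commands="52 1.5 -1 10 0 0 0;52 1.5 -1 22 0 0 0;52 1.5 -1 22 0 0 0;30 1.5 -1 22 0 0 0;30 1.5 -1 22 0 0 0;30 1.5 -1 22 0 0 0;30 1.5 -1 22 0 0 0;30 1.5 -1 22 0 0 0;30 1.5 -1 10 0 0 0;30 1.5 -1 -30 0 0 0;30 1.5 -1 -50 0 0 0;30 1.5 -1 -50 0 0 0",
)

```text
t: 13.4
tcp_pos: [656.7, 109.1, 161.2]
eef_rot: [0.999, -0.033, 0.005, -0.001]
force: [0.5, -0.0, -0.2]
opening: 34.5
gripper_force: 30.0
```

```bash
python3 -c "
from h import *
st();
print(go([557.5,-376,155],45))"
```

```text
13.4 [656.7 109.1 161.2] 34.5 30.0
(array([-67.2, 490.6,   4.8]), array([  0.1,  -0.5, -48.8]))
```

>>> move_arm(
  commands="30 -61 489.5 0 0 0 -48.8;30 -61 489.5 0 0 0 -48.8;30 -61 489.5 0 0 0 -48.8;30 -61 489.5 0 0 0 -48.8;30 -61 489.5 0 0 0 -48.8;30 -61 489.5 0 0 0 -48.8;30 -61 489.5 0 0 0 -48.8;30 -61 489.5 0 0 0 -48.8;30 -61 489.5 0 0 0 -48.8;30 -61 489.5 0 0 0 -48.8;30 -61 489.5 45 0 0 -48.8;30 -61 489.5 45 0 0 -48.8",
)

```text
t: 14.6
tcp_pos: [554.7, -374.4, 103.5]
eef_rot: [0.924, 0.381, -0.003, -0.006]
force: [-1.8, 0.6, -2.3]
opening: 34.2
gripper_force: 30.1
```

```bash
python3 -c "
from h import *
st();
print(go([557.5,-376,28],45))"
```

```text
14.6 [ 554.7 -374.4  103.5] 34.2 30.1
(array([ 1. ,  4.2, 75.4]), array([-0.8,  0.1, -0.2]))
```

>>> move_arm(
  commands="30 0.5 2 35 0 0 0;30 0.5 2 60 0 0 0;30 0.5 2 70 0 0 0;30 0.5 2 74 0 0 0;30 0.5 2 74 0 0 0;30 0.5 2 74 0 0 0",
)

```text
t: 15.2
tcp_pos: [563.1, -377.3, 38.5]
eef_rot: [0.924, 0.383, 0.001, 0.001]
force: [-0.5, -0.1, 0.9]
opening: 34.2
gripper_force: 30.1
```

```bash
python3 -c "
from h import *
for i in range(5):
  st(); snap('top')
x=robot.sense();print(x['dq'])
print(go([557.5,-376,28],45))"
```

```text
15.2 [ 563.1 -377.3   38.5] 34.2 30.1
15.25 [ 563.2 -377.4   38.7] 34.3 30.1
15.3 [ 563.1 -377.5   38.7] 34.4 30.1
15.35 [ 562.9 -377.4   38.4] 34.7 30.1
15.4 [ 562.7 -377.4   38.2] 34.2 30.1
[ 0.00132044  0.0062146   0.00494999 -0.00030152 -0.00151484 -0.00065844]
(array([-2.6, -4.4,  9.9]), array([ 0.1, -0. ,  0. ]))
```

>>> move_arm(
  commands="30 -2.6 -4.4 6 0 0 0;30 -2.6 -4.4 10 0 0 0;30 -2.6 -4.4 10 0 0 0;30 -2.6 -4.4 10 0 0 0;46 -2.6 -4.4 10 0 0 0;46 -2.6 -4.4 10 0 0 0;48 -2.6 -4.4 0 0 0 0;50 -2.6 -4.4 -50 0 0 0;52 -2.6 -4.4 -100 0 0 0;52 -2.6 -4.4 -120 0 0 0;52 -2.6 -4.4 -120 0 0 0;52 -2.6 -4.4 -120 0 0 0",
)

```text
t: 16.65
tcp_pos: [556.8, -375.4, 156.9]
eef_rot: [0.924, 0.383, 0.0, 0.0]
force: [0.5, 0.4, -0.6]
opening: 52.1
gripper_force: 0.0
```

```bash
python3 -c "
from h import *
st();
print(lids('scene',ORANGE,(200,130,360,350),20))
print(lids('scene',BLUE,(240,160,330,225),20,20));print(lids('top',BLUE,(395,260,500,315),20,20));print(go([412,-266.5,150],45));st()"
```

```text
16.65 [ 556.8 -375.4  156.9] 52.1 0.0
[([257.0, 221.0], 69.0, [552.7, -268.6])]
[]
[]
(array([ -25.1, -177.7,    4.9]), array([-0.3,  0. ,  0. ]))
16.8 [ 555.4 -374.4  154. ] 51.9 0.0
```

>>> move_arm(
  commands="52 183 -261 -40 0 0 0;52 183 -261 -40 0 0 0;52 183 -261 -40 0 0 0;52 183 -261 -40 0 0 0;52 183 -261 -40 0 0 0;52 183 -261 -40 0 0 0;52 183 -261 -40 0 0 0;52 183 -261 -40 0 0 0;52 183 -261 -40 0 0 0",
)

```text
t: 17.7
tcp_pos: [501.1, -61.5, 195.6]
eef_rot: [0.924, 0.384, -0.001, -0.0]
force: [0.3, -1.1, 0.2]
opening: 51.6
gripper_force: 0.0
```

```bash
python3 -c "
from h import *
for n,r1,r2 in(('top',(395,190,500,260),(395,260,500,315)),('scene',(205,180,285,250),(255,165,325,225))):
  print(n,lids(n,ORANGE,r1,20));print(lids(n,BLUE,r2,20,15))
a=snap('scene')['img'];print(lids('top',lambda h,s,v:v<60,(115,230,150,262),27,10));st()
p=cv2.resize(a[150:260,200:340],None,fx=5,fy=5,interpolation=cv2.INTER_CUBIC);cv2.imwrite('pics/tr.png',p[:,:,::-1])
x=lids('top',BLUE,(395,260,500,315),20,20);print(go([415.5,-266.5,130],45))"
```

```text
top [([468.0, 225.0], 142.0, [554.2, -378.0]), ([420.0, 225.0], 138.0, [553.2, -267.5]), ([443.0, 223.0], 138.0, [558.6, -321.4])]
[([471.0, 288.0], 168.0, [409.0, -380.4]), ([448.0, 285.0], 168.5, [414.3, -328.7]), ([421.0, 284.0], 165.0, [415.7, -266.5])]
scene [([257.0, 221.0], 68.0, [552.8, -268.4]), ([246.0, 211.0], 62.5, [557.7, -322.6]), ([238.0, 200.0], 53.5, [553.3, -380.1])]
[]
[([132.0, 245.0], 107.0, [487.7, 387.5])]
18.0 [501.8 -62.7 196.4] 52.0 0.0
(array([-205.1,   83.5,   66.5]), array([-0. ,  0. , -0.1]))
```

View pics/tr.png

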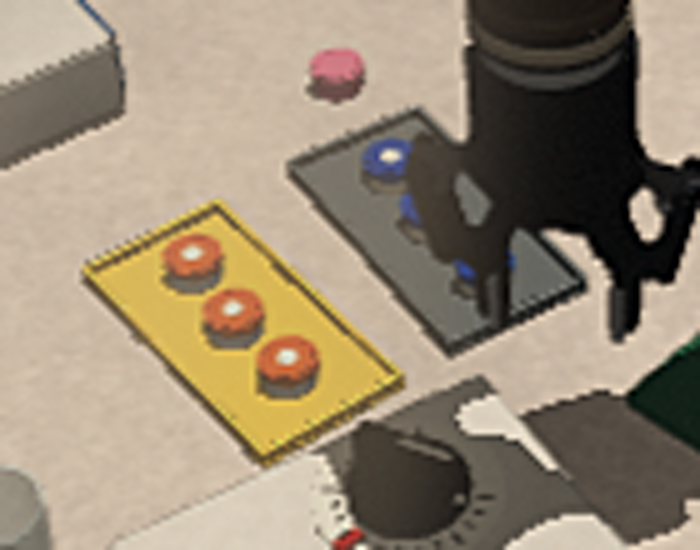

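All three finished dishes stand flat in the yellow tray. The fresh dishes are unmoved, at (421,284), (448,285) and (471,288) in the top view.

>>> move_arm(
  commands="52 -205 83.5 67 0 0 0;52 -205 83.5 67 0 0 0;52 -205 83.5 67 0 0 0;52 -205 83.5 67 0 0 0;52 -205 83.5 67 0 0 0;52 -205 83.5 115 0 0 0;52 -205 83.5 145 0 0 0;52 -205 83.5 145 0 0 0;52 -205 83.5 145 0 0 0",
)

```text
t: 18.95
tcp_pos: [415.6, -265.8, 51.6]
eef_rot: [0.924, 0.383, -0.0, -0.001]
force: [0.0, -0.6, -0.4]
opening: 51.9
gripper_force: 0.0
```

```bash
python3 -c "
from h import *
snap('top');st();print(go([415,-266.5,27.5],45))"
```

```text
19.0 [ 416.8 -266.4   52.8] 51.9 0.0
(array([-1.3, -1.3, 25.3]), array([ 0.1, -0. ,  0. ]))
```

>>> move_arm(
  commands="52 -1.3 -0.5 15 0 0 0;52 -1.3 -0.5 24 0 0 0;52 -1.3 -0.5 24 0 0 0;30 -1.3 -0.5 24 0 0 0;30 -1.3 -0.5 24 0 0 0;30 -1.3 -0.5 24 0 0 0;30 -1.3 -0.5 24 0 0 0;30 -1.3 -0.5 24 0 0 0;30 -1.3 -0.5 5 0 0 0;30 -1.3 -0.5 -45 0 0 0;30 -1.3 -0.5 -95 0 0 0;30 -1.3 -0.5 -105 0 0 0",
)

```text
t: 20.2
tcp_pos: [418.3, -269.1, 162.9]
eef_rot: [0.924, 0.383, 0.003, 0.005]
force: [0.6, -0.7, 0.9]
opening: 34.3
gripper_force: 30.1
```

```bash
python3 -c "
from h import *
snap('top');snap('top');st();print(go([649.4,107.6,155],-3.8))"
```

```text
20.3 [ 416.4 -267.6  159.5] 34.2 30.1
(array([ 430.1, -100.4,    4.2]), array([ 0.3, -0.2, 48.8]))
```

>>> move_arm(
  commands="30 430 -100.4 0 0 0 48.8;30 430 -100.4 0 0 0 48.8;30 430 -100.4 0 0 0 48.8;30 430 -100.4 0 0 0 48.8;30 430 -100.4 0 0 0 48.8;30 430 -100.4 0 0 0 48.8;30 430 -100.4 0 0 0 48.8;30 430 -100.4 0 0 0 48.8;30 430 -100.4 0 0 0 48.8;30 430 -100.4 40 0 0 48.8;30 430 -100.4 55 0 0 48.8;30 430 -100.4 55 0 0 48.8",
)

```text
t: 21.5
tcp_pos: [642.3, 108.8, 95.0]
eef_rot: [0.999, -0.032, -0.006, 0.001]
force: [-1.4, 0.0, -1.0]
opening: 34.6
gripper_force: 30.1
```

```bash
python3 -c "
from h import *
for i in range(3):snap('top')
st();print(go([649.4,107.6,83],-3.8))"
```

```text
21.65 [647.  107.8 101.4] 34.2 30.1
(array([ 2.4, -0. , 18.4]), array([ 0. ,  0.1, -0.1]))
```

>>> move_arm(
  commands="30 2 0 0 0 0 0;30 2 0 8 0 0 0;30 2 0 14 0 0 0;30 2 0 18 0 0 0;30 2 0 18.5 0 0 0;30 2 0 18.5 0 0 0;44 2 0 18.5 0 0 0;46 2 0 18 0 0 0;46 2 0 18 0 0 0;48 2 0 0 0 0 0;50 2 0 -50 0 0 0;52 2 0 -75 0 0 0",
)

```text
t: 22.85
tcp_pos: [651.7, 109.1, 181.8]
eef_rot: [0.999, -0.033, 0.003, -0.0]
force: [1.0, 0.6, 0.7]
opening: 52.1
gripper_force: 0.0
```

```bash
python3 -c "
from h import *
for i in range(2):snap('top')
st();print(lids('top',BLUE,(240,155,305,215),74,60),lids('scene',BLUE,(280,275,340,330),74,40));print(lids('top',BLUE,(395,260,500,315),20,20));print(go([414.3,-329,130],45))"
```

```text
22.95 [654.  109.3 184.6] 51.7 0.0
[] [([308.0, 319.0], 48.0, [643.6, 116.1])]
[([471.0, 288.0], 166.5, [408.8, -380.1]), ([448.0, 285.0], 166.0, [414.4, -328.5])]
(array([-205.5,  452.3,   47.1]), array([ -0. ,   0. , -48.8]))
```

>>> move_arm(
  commands="52 -204.5 452 30 0 0 -48.8;52 -204.5 452 30 0 0 -48.8;52 -204.5 452 30 0 0 -48.8;52 -204.5 452 30 0 0 -48.8;52 -204.5 452 30 0 0 -48.8;52 -204.5 452 30 0 0 -48.8;52 -204.5 452 30 0 0 -48.8;52 -204.5 452 30 0 0 -48.8;52 -204.5 452 30 0 0 -48.8;52 -204.5 452 30 0 0 -48.8;52 -204.5 452 80 0 0 -48.8;52 -204.5 452 115 0 0 -48.8",
)

```text
t: 24.3
tcp_pos: [413.4, -329.9, 59.5]
eef_rot: [0.925, 0.381, -0.0, -0.001]
force: [-0.4, 0.2, -0.7]
opening: 52.2
gripper_force: 0.0
```

```bash
python3 -c "
from h import *
for i in range(3):snap('top')
st();print(lids('top',BLUE,(240,155,305,215),74,30),lids('scene',BLUE,(280,275,340,330),74,30));print(go([414.3,-328.7,28],45))"
```

```text
24.45 [ 412.2 -325.9   58. ] 52.3 0.0
[([257.0, 173.0], 148.0, [649.1, 107.7])] [([304.0, 318.0], 147.5, [649.3, 108.8])]
(array([-1.2, -1. , 34. ]), array([-0., -0.,  0.]))
```

Bay 3 dish reads (649.2,108.2) against the bay centre (649.4,107.6), so it is centred.

>>> move_arm(
  commands="52 -0.5 0 20 0 0 0;52 -0.5 0 30 0 0 0;52 -0.5 0 33 0 0 0;30 -0.5 0 33 0 0 0;30 -0.5 0 33 0 0 0;30 -0.5 0 33 0 0 0;30 -0.5 0 33 0 0 0;30 -0.5 0 33 0 0 0",
)

```text
t: 25.35
tcp_pos: [416.0, -329.6, 29.7]
eef_rot: [0.924, 0.383, 0.0, 0.001]
force: [0.2, 1.1, 5.1]
opening: 34.3
gripper_force: 30.3
```

```bash
python3 -c "
from h import *
for i in range(5):
  snap('top');st()
print(go([644.6,37.8,155],-3.8))"
```

```text
25.4 [ 416.  -329.6   29.7] 34.8 30.4
25.45 [ 416.  -329.6   29.7] 33.7 30.4
25.5 [ 416.1 -329.6   29.7] 34.4 30.4
25.55 [ 416.  -329.6   29.7] 34.2 30.4
25.6 [ 416.  -329.6   29.7] 34.4 30.4
(array([ 421.5,  -97.9, -125.4]), array([ 0.1, -0.1, 48.8]))
```

>>> move_arm(
  commands="30 0 0 -40 0 0 0;30 0 0 -90 0 0 0;30 50 -10 -130 0 0 0;30 421.5 -98 -130 0 0 48.8;30 421.5 -98 -130 0 0 48.8;30 421.5 -98 -130 0 0 48.8;30 421.5 -98 -130 0 0 48.8;30 421.5 -98 -130 0 0 48.8;30 421.5 -98 -130 0 0 48.8;30 421.5 -98 -130 0 0 48.8;30 421.5 -98 -130 0 0 48.8;30 421.5 -98 -130 0 0 48.8",
)

```text
t: 26.8
tcp_pos: [645.7, 42.3, 158.6]
eef_rot: [1.0, -0.031, 0.001, -0.001]
force: [0.2, 0.2, -0.3]
opening: 34.2
gripper_force: 30.2
```

>>> move_arm(
  commands="30 0 0 25 0 0 0;30 0 0 50 0 0 0;30 0 0 50 0 0 0;30 0 0 50 0 0 0;30 0 0 50 0 0 0",
)

```text
t: 27.3
tcp_pos: [644.8, 37.7, 110.1]
eef_rot: [0.999, -0.033, 0.001, 0.0]
force: [0.1, -1.2, -0.1]
opening: 34.2
gripper_force: 30.2
```

```bash
python3 -c "
from h import *
snap('top');snap('top');st();print(go([644.6,37.8,84.2],-3.8))"
```

```text
27.4 [645.2  37.8 110.6] 34.6 30.2
(array([-0.6,  0.1, 26.4]), array([-0. , -0.2, -0. ]))
```

>>> move_arm(
  commands="30 -0.5 0 10 0 0 0;30 -0.5 0 18 0 0 0;30 -0.5 0 23 0 0 0;30 -0.5 0 26 0 0 0;30 -0.5 0 26 0 0 0;30 -0.5 0 26 0 0 0;44 -0.5 0 26 0 0 0;46 -0.5 0 26 0 0 0;46 -0.5 0 26 0 0 0;48 -0.5 0 10 0 0 0;50 -0.5 0 -30 0 0 0;52 -0.5 0 -60 0 0 0",
)

```text
t: 28.6
tcp_pos: [643.9, 38.4, 171.0]
eef_rot: [0.999, -0.033, 0.001, -0.0]
force: [0.0, -0.5, 0.4]
opening: 52.2
gripper_force: 0.0
```

```bash
python3 -c "
from h import *
for i in range(4):snap('top')
st();print(lids('top',BLUE,(395,260,500,315),20,20));print(go([409.5,-380,130],45))"
```

```text
28.8 [644.5  38.4 170.9] 52.1 0.0
[([471.0, 288.0], 169.5, [409.1, -380.3])]
(array([-205.7,  432.8,   39.1]), array([  0. ,  -0. , -48.8]))
```

>>> move_arm(
  commands="52 -205.5 432.8 30 0 0 -48.8;52 -205.5 432.8 30 0 0 -48.8;52 -205.5 432.8 30 0 0 -48.8;52 -205.5 432.8 30 0 0 -48.8;52 -205.5 432.8 30 0 0 -48.8;52 -205.5 432.8 30 0 0 -48.8;52 -205.5 432.8 30 0 0 -48.8;52 -205.5 432.8 30 0 0 -48.8;52 -205.5 432.8 30 0 0 -48.8;52 -205.5 432.8 30 0 0 -48.8;52 -205.5 432.8 70 0 0 -48.8;52 -205.5 432.8 105 0 0 -48.8",
)

```text
t: 30.05
tcp_pos: [408.4, -381.3, 62.2]
eef_rot: [0.924, 0.381, -0.0, -0.0]
force: [-0.5, 0.1, 0.5]
opening: 52.0
gripper_force: 0.0
```

```bash
python3 -c "
from h import *
for i in range(5):snap('top')
st();print(lids('top',BLUE,(240,155,320,215),74,30),lids('scene',BLUE,(270,275,340,330),74,30));print(go([409.5,-380.2,28.5],45))"
```

```text
30.3 [ 410.  -379.7   63.9] 52.1 0.0
[([288.0, 177.0], 146.5, [641.4, 37.7]), ([257.0, 173.0], 149.5, [649.1, 107.6]), ([310.0, 182.0], 68.5, [630.5, -13.3])] [([304.0, 318.0], 147.5, [649.3, 108.8]), ([289.0, 296.0], 126.0, [641.7, 38.3])]
(array([-0.8, -1.8, 37.1]), array([0.2, 0. , 0.1]))
```

>>> move_arm(
  commands="52 -0.8 0 15 0 0 0;52 -0.8 0 28 0 0 0;52 -0.8 0 35 0 0 0;52 -0.8 0 35 0 0 0;30 -0.8 0 35 0 0 0;30 -0.8 0 35 0 0 0;30 -0.8 0 35 0 0 0;30 -0.8 0 35 0 0 0;30 -0.8 0 35 0 0 0",
)

```text
t: 31.3
tcp_pos: [409.4, -380.6, 29.0]
eef_rot: [0.924, 0.383, 0.0, 0.0]
force: [0.4, -0.4, -0.9]
opening: 34.5
gripper_force: 29.9
```

```bash
python3 -c "
from h import *
snap('top');st()
print(go([585.5,112,155],-3.8))"
```

```text
31.35 [ 409.3 -380.6   28.9] 34.4 29.9
(array([ 472.9, -223.6, -126.2]), array([ 0. , -0. , 48.8]))
```

>>> move_arm(
  commands="30 0 0 -40 0 0 0;30 0 0 -90 0 0 0;30 473 -223.6 -130 0 0 48.8;30 473 -223.6 -130 0 0 48.8;30 473 -223.6 -130 0 0 48.8;30 473 -223.6 -130 0 0 48.8;30 473 -223.6 -130 0 0 48.8;30 473 -223.6 -130 0 0 48.8;30 473 -223.6 -130 0 0 48.8;30 473 -223.6 -130 0 0 48.8;30 473 -223.6 -130 0 0 48.8;30 473 -223.6 -130 0 0 48.8",
)

```text
t: 32.55
tcp_pos: [568.7, 65.8, 155.2]
eef_rot: [0.999, -0.033, 0.0, 0.0]
force: [0.2, -1.4, 0.4]
opening: 34.8
gripper_force: 30.2
```

```bash
python3 -c "
from h import *
st()
print(go([585.5,112,110],-3.8))"
```

```text
32.55 [568.7  65.8 155.2] 34.8 30.2
(array([ 13.7, -47.2,  45.2]), array([ 0., -0.,  0.]))
```

>>> move_arm(
  commands="30 13.5 -47 0 0 0 0;30 13.5 -47 0 0 0 0;30 13.5 -47 30 0 0 0;30 13.5 -47 45 0 0 0;30 13.5 -47 45 0 0 0;30 13.5 -47 45 0 0 0;30 13.5 -47 45 0 0 0",
)

```text
t: 33.25
tcp_pos: [585.7, 109.1, 110.8]
eef_rot: [0.999, -0.034, 0.001, -0.0]
force: [0.2, 0.3, 0.0]
opening: 34.6
gripper_force: 30.2
```

```bash
python3 -c "
from h import *
snap('top');snap('top');st()
print(go([585.5,112,83.5],-3.8))"
```

```text
33.35 [586.  109.4 111.2] 34.4 30.2
(array([-0.7, -2.6, 27.7]), array([-0. , -0.1, -0. ]))
```

>>> move_arm(
  commands="30 -0.5 -2.5 10 0 0 0;30 -0.5 -2.5 18 0 0 0;30 -0.5 -2.5 24 0 0 0;30 -0.5 -2.5 27.5 0 0 0;30 -0.5 -2.5 27.5 0 0 0;30 -0.5 -2.5 27.5 0 0 0;44 -0.5 -2.5 27.5 0 0 0;46 -0.5 -2.5 27.5 0 0 0;46 -0.5 -2.5 27.5 0 0 0;48 -0.5 -2.5 10 0 0 0;50 -0.5 -2.5 -35 0 0 0;52 -0.5 -2.5 -80 0 0 0",
)

```text
t: 34.55
tcp_pos: [583.3, 112.1, 189.2]
eef_rot: [0.999, -0.033, -0.002, 0.0]
force: [0.8, -0.1, -1.0]
opening: 51.7
gripper_force: 0.0
```

```bash
python3 -c "
from h import *
for i in range(3):snap('top')
st();print(lids('top',lambda h,s,v:v<60,(115,230,150,262),27,10));print(go([487,387.5,110],-3.8))"
```

```text
34.7 [588.  112.7 194.3] 51.7 0.0
[([132.0, 245.0], 101.5, [487.9, 387.4])]
(array([-117. , -267.9,   81.3]), array([-0. , -0.2,  0. ]))
```

>>> move_arm(
  commands="60 -117 -268 70 0 0 0;60 -117 -268 70 0 0 0;60 -117 -268 70 0 0 0;60 -117 -268 70 0 0 0;60 -117 -268 70 0 0 0;60 -117 -268 70 0 0 0;60 -117 -268 70 0 0 0;60 -117 -268 90 0 0 0;60 -117 -268 90 0 0 0;60 -117 -268 90 0 0 0",
)

```text
t: 35.75
tcp_pos: [484.4, 385.9, 98.0]
eef_rot: [0.999, -0.033, -0.002, 0.001]
force: [0.8, -0.2, -0.4]
opening: 60.0
gripper_force: 0.0
```

```bash
python3 -c "
from h import *
snap('top');snap('top');st();print(lids('top',BLUE,(240,155,320,215),74,30),lids('scene',BLUE,(270,275,340,330),74,30))
print(lids('top',lambda h,s,v:v<60,(115,230,150,262),27,10),lids('scene',lambda h,s,v:v<60,(425,365,455,395),27,10))
print(go([487.3,387.4,36],-3.8))
s=snap('scene')['img'];a=cv2.resize(s[255:350,250:365],None,fx=5,fy=5,interpolation=cv2.INTER_CUBIC);cv2.imwrite('pics/ch.png',a[:,:,::-1])"
```

```text
35.85 [485.9 386.6  99.8] 60.2 0.0
[([254.0, 201.0], 155.0, [584.8, 111.4]), ([288.0, 177.0], 149.0, [641.7, 37.8]), ([257.0, 173.0], 146.5, [649.7, 107.7]), ([311.0, 183.0], 50.5, [630.3, -14.7])] [([304.0, 318.0], 147.5, [649.3, 108.8]), ([328.0, 304.0], 134.5, [583.7, 112.2]), ([289.0, 296.0], 128.0, [641.8, 38.5])]
[([130.0, 238.0], 417.5, [503.1, 394.2])] [([439.0, 379.0], 135.5, [486.7, 387.7])]
(array([ 0.9, -0.2, 64.7]), array([-0. , -0.1, -0. ]))
```

View pics/ch.png

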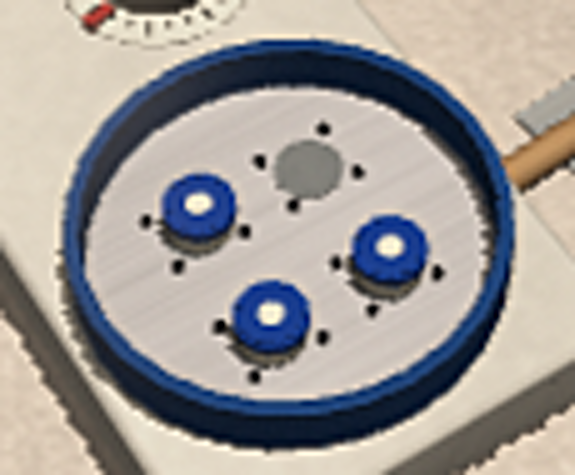

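The three blue dishes stand flat between their pins at crop (198,210), (270,318) and (390,250). Next is the cover's knob.

>>> move_arm(
  commands="60 1 -0.3 30 0 0 0;60 1 -0.3 50 0 0 0;60 1 -0.3 60 0 0 0;60 1 -0.3 62.5 0 0 0;60 1 -0.3 62.5 0 0 0;20 1 -0.3 62.5 0 0 0;20 1 -0.3 62.5 0 0 0;20 1 -0.3 62.5 0 0 0;20 1 -0.3 62.5 0 0 0;20 1 -0.3 62.5 0 0 0;20 1 -0.3 62.5 0 0 0;20 1 -0.3 62.5 0 0 0",
  newtons=70,
)

```text
t: 37.3
tcp_pos: [487.5, 388.3, 38.9]
eef_rot: [0.999, -0.033, 0.001, -0.001]
force: [-0.5, -1.2, 6.3]
opening: 23.5
gripper_force: 68.6
```

```bash
python3 -c "
from h import *
snap('top');st();print(robot.sense()['force'])
print(go([615.1,74.9,165],-3.8))"
```

```text
37.35 [487.5 388.3  38.9] 23.7 68.6
[-0.94781257 -0.85875744  5.55794343]
(array([ 148.2,  304.1, -126.3]), array([-0.1, -0.1,  0. ]))
```

>>> move_arm(
  commands="20 0 0 -10 0 0 0;20 0 0 -40 0 0 0;20 0 0 -80 0 0 0;20 0 0 -120 0 0 0;20 20 40 -135 0 0 0;20 40 80 -135 0 0 0;20 60 123 -135 0 0 0;20 80 164 -135 0 0 0;20 100 205 -135 0 0 0;20 120 246 -135 0 0 0;20 140 287 -135 0 0 0;20 148 304 -135 0 0 0",
)

```text
t: 38.55
tcp_pos: [615.0, 70.5, 172.1]
eef_rot: [0.999, -0.035, 0.0, 0.001]
force: [-0.1, -0.3, -2.6]
opening: 24.2
gripper_force: 69.3
```

```bash
python3 -c "
from h import *
for i in range(3): snap('top')
st();s=snap('scene','cv.png');print(go([615.1,74.9,140],-3.8))"
```

```text
38.7 [613.8  73.6 171.8] 23.6 69.3
(array([ 1.8, -0.2, 31.8]), array([-0. ,  0.1, -0. ]))
```

View pics/cv.png

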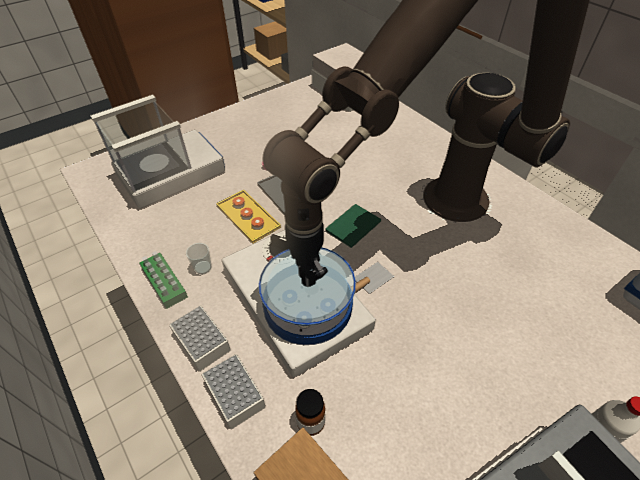

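The cover is held level over the chamber. Now I lower it.

>>> move_arm(
  commands="20 1.8 -0.2 12 0 0 0;20 1.8 -0.2 25 0 0 0;20 1.8 -0.2 35 0 0 0;20 1.8 -0.2 40 0 0 0;20 1.8 -0.2 40 0 0 0;20 1.8 -0.2 44 0 0 0;20 1.8 -0.2 47 0 0 0;20 1.8 -0.2 49 0 0 0;20 1.8 -0.2 50.5 0 0 0;20 1.8 -0.2 51 0 0 0;20 1.8 -0.2 51 0 0 0",
)

```text
t: 39.85
tcp_pos: [616.0, 74.6, 121.4]
eef_rot: [0.999, -0.033, 0.0, -0.0]
force: [-0.1, -0.1, -2.6]
opening: 23.5
gripper_force: 69.3
```

```bash
python3 -c "
from h import *
snap('top');snap('top');st();print(robot.sense()['force']);print(go([615.1,74.9,120],-3.8))"
```

```text
39.95 [616.1  74.6 121.5] 23.7 69.3
[-8.89424594e-04 -4.88043537e-01 -2.75259732e+00]
(array([-1. , -0.2,  1.5]), array([-0., -0.,  0.]))
```

>>> move_arm(
  commands="20 -0.5 -0.2 1 0 0 0;20 -0.5 -0.2 2 0 0 0;20 -0.5 -0.2 2.5 0 0 0;20 -0.5 -0.2 2.5 0 0 0",
)

```text
t: 40.35
tcp_pos: [616.0, 74.8, 120.9]
eef_rot: [0.999, -0.033, 0.0, 0.0]
force: [-3.1, -1.5, 6.2]
opening: 23.6
gripper_force: 70.3
```

Contact came at z=120.9, exactly the seated height. I release it and go up.

>>> move_arm(
  commands="20 -0.5 -0.2 1.5 0 0 0;45 -0.5 -0.2 1 0 0 0;55 -0.5 -0.2 0 0 0 0;60 -0.5 -0.2 -2 0 0 0;60 -0.5 -0.2 -20 0 0 0;60 -0.5 -0.2 -60 0 0 0;60 -0.5 -0.2 -90 0 0 0;60 -60 160 -90 0 0 0;60 -60 160 -90 0 0 0;60 -60 160 -90 0 0 0;60 -60 160 -90 0 0 0;60 -60 160 -90 0 0 0",
)

```text
t: 41.55
tcp_pos: [543.8, -83.3, 208.7]
eef_rot: [0.999, -0.035, -0.0, 0.0]
force: [-0.8, 0.9, 0.1]
opening: 59.8
gripper_force: 0.0
```

```bash
python3 -c "
from h import *
snap('top');snap('top');st()
print(lids('top',lambda h,s,v:v<60,(240,155,300,215),109,20),lids('scene',lambda h,s,v:v<60,(270,260,350,320),109,20))
"
```

```text
41.65 [545.2 -81.  208.9] 60.1 0.0
[([269.0, 182.0], 109.0, [616.3, 74.7]), ([292.0, 198.0], 485.5, [582.9, 24.1])] [([307.0, 292.0], 124.0, [614.9, 74.6])]
```

```bash
python3 -c "
from h import *
T=snap('top');S=snap('scene')
f=lambda x,y:(215+(x+.5)/4.4-.5,135+(y+.5)/4.4-.5); g=lambda x,y:(240+(x+.5)/8-.5,220+(y+.5)/8-.5)
for n,s,p in(('tip',S,g(415,238)),('clip',S,g(238,305)),):
  print(n,onz(s,*p,65 if n=='tip' else 58))
for q in((316,145),(408,175)): print('line S',onz(S,*g(*q),97))
for q in((570,343),(622,318)): print('line T',onz(T,*f(*q),97))
print('tip T',onz(T,*f(556,362),65),'clip T',onz(T,*f(592,255),58))
RED=lambda h,s,v:((h<6)|(h>174))&(s>120)&(v>70)
print(lids('top',RED,(335,180,365,205),58,3),lids('scene',RED,(255,245,280,270),58,3))
for p,s,w in((f(613,340),T,'T'),):print('ctr',onz(s,*p,65))
"
```

```text
tip [552.84554633 -85.58244006  65.        ]
clip [ 611.92921721 -101.6355352    58.        ]
line S [ 570.08088255 -113.83371921   97.        ]
line S [553.53795481 -85.23416484  97.        ]
line T [555.980494   -88.85167111  97.        ]
line T [ 569.40614457 -114.318504     97.        ]
tip T [554.79846917 -83.22174617  65.        ] clip T [ 614.07979589 -101.06595371   58.        ]
[] []
ctr [ 567.05001574 -111.91543795   65.        ]
```

The cover is seated, with its knob at (615.6,74.7). The dial axis is about (569.5,-113.7), its pointer at 118.8° and the clip at about 15.9°, so it needs about 103° clockwise.

>>> move_arm(
  commands="40 26.4 31 40 0 0 -122.6;40 26.4 31 40 0 0 -122.6;40 26.4 31 40 0 0 -122.6;40 26.4 31 40 0 0 -122.6;40 26.4 31 40 0 0 -122.6;40 26.4 31 40 0 0 -122.6;40 26.4 31 40 0 0 -122.6;40 26.4 31 40 0 0 -122.6;40 26.4 31 40 0 0 -122.6;40 26.4 31 40 0 0 -122.6;40 26.4 31 40 0 0 -122.6;40 26.4 31 40 0 0 -122.6",
)

```text
t: 43.15
tcp_pos: [569.7, -112.8, 168.7]
eef_rot: [0.644, 0.765, 0.0, -0.0]
force: [0.3, 0.2, -0.8]
opening: 40.2
gripper_force: 0.0
```

```bash
python3 -c "
from h import *
st();print(go([569.5,-113.7,125],118.8))"
```

```text
43.15 [ 569.7 -112.8  168.7] 40.2 0.0
(array([-0.9, -0.3, 43.7]), array([ -0.,  -0., -19.]))
```

>>> move_arm(
  commands="40 -0.5 0 15 0 0 -19;40 -0.5 0 43 0 0 -19;40 -0.5 0 43 0 0 -19;40 -0.5 0 60 0 0 -19;40 -0.5 0 75 0 0 -19;40 -0.5 0 81 0 0 -19;40 -0.5 0 81 0 0 -19;40 -0.5 0 81 0 0 -19",
)

```text
t: 43.95
tcp_pos: [569.7, -113.9, 87.9]
eef_rot: [0.512, 0.859, 0.0, 0.0]
force: [0.1, -0.1, 0.0]
opening: 40.0
gripper_force: 0.0
```

```bash
python3 -c "
from h import *
snap('top');snap('top');st();print(robot.sense()['force']);print(go([569.5,-113.7,87],118.8))"
```

```text
44.05 [ 570.2 -114.2   88.6] 40.1 0.0
[0.599886   0.53002462 0.53592579]
(array([ 0.7, -0.4,  1.6]), array([ 0.1,  0.1, -0.5]))
```

Close on the bar.

>>> move_arm(
  commands="8 0 0 0.5 0 0 0;8 0 0 0.5 0 0 0;8 0 0 0.5 0 0 0;8 0 0 0.5 0 0 0;8 0 0 0.5 0 0 0;8 0 0 0.5 0 0 0",
  newtons=30,
)

```text
t: 44.65
tcp_pos: [570.3, -114.0, 88.1]
eef_rot: [0.513, 0.859, 0.0, 0.001]
force: [1.0, 1.7, 4.3]
opening: 13.6
gripper_force: 33.8
```

```bash
python3 -c "
from h import *
snap('top');st();x=robot.sense();print(x['force'],x['torque'],go([569.5,-113.7,87],15.9))"
```

```text
44.7 [ 570.3 -114.    88. ] 13.7 33.8
[1.88338259 2.3608249  4.8585389 ] [ 0.19205294 -0.14478388 -0.02065058] (array([ 0.6, -0.5,  1. ]), array([ 1.000e-01, -0.000e+00,  1.024e+02]))
```

>>> move_arm(
  commands="8 0 0 0 0 0 8;8 0 0 0 0 0 16;8 0 0 0 0 0 24;8 0 0 0 0 0 32;8 0 0 0 0 0 40;8 0 0 0 0 0 48;8 0 0 0 0 0 56;8 0 0 0 0 0 64;8 0 0 0 0 0 72;8 0 0 0 0 0 80;8 0 0 0 0 0 88;8 0 0 0 0 0 95",
)

```text
t: 45.9
tcp_pos: [566.9, -112.8, 88.0]
eef_rot: [0.98, 0.2, -0.003, -0.002]
force: [-6.8, 4.9, 12.8]
opening: 13.8
gripper_force: 35.1
```

```bash
python3 -c "
from h import *
snap('top');snap('top');st();x=robot.sense();print(x['force'],x['torque'],go([569.5,-113.7,87],15.9))"
```

```text
46.0 [ 566.9 -112.8   88. ] 13.3 35.0
[-6.16169692  4.00877942 12.6052961 ] [ 0.64433391  0.97202136 -0.00964832] (array([2. , 1.9, 1. ]), array([-0.3,  0.3,  7.3]))
```

>>> move_arm(
  commands="8 0 0 0 0 0 5;8 0 0 0 0 0 7.8;8 0 0 0 0 0 7.8;8 0 0 0 0 0 7.8;30 0 0 0 0 0 7.8;40 0 0 0 0 0 7.8;40 0 0 0 0 0 7.8;40 0 0 -20 0 0 7.8;40 0 0 -60 0 0 7.8;40 0 0 -110 0 0 7.8",
)

```text
t: 47.0
tcp_pos: [567.1, -113.7, 195.3]
eef_rot: [0.991, 0.135, -0.003, -0.001]
force: [0.8, -1.2, -0.5]
opening: 39.8
gripper_force: 0.0
```

```bash
python3 -c "
from h import *
snap('top');st();S=snap('scene');T=snap('top')
a=cv2.resize(S['img'][220:270,240:320],None,fx=5,fy=5,interpolation=cv2.INTER_CUBIC)
b=cv2.resize(T['img'][185:235,325:385],None,fx=5,fy=5,interpolation=cv2.INTER_CUBIC)
cv2.imwrite('pics/dl.png',np.hstack([a,b])[:,:,::-1])"
```

```text
47.05 [ 573.8 -115.4  206.7] 40.1 0.0
```

View pics/dl.png

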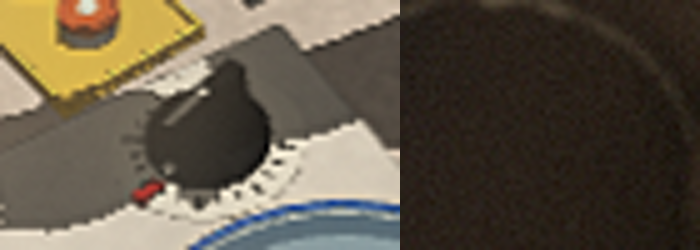

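>>> move_arm(
  commands="40 -200 90 -80 0 0 0;40 -200 90 -80 0 0 0;40 -200 90 -80 0 0 0;40 -200 90 -80 0 0 0;40 -200 90 -80 0 0 0;40 -200 90 -80 0 0 0;40 -200 90 -80 0 0 0",
)

```text
t: 47.85
tcp_pos: [400.2, -254.4, 276.3]
eef_rot: [0.991, 0.134, -0.0, -0.001]
force: [-0.2, 1.4, 0.3]
opening: 40.1
gripper_force: 0.0
```

```bash
python3 -c "
from h import *
snap('top');st();S=snap('scene');T=snap('top')
a=cv2.resize(S['img'][225:265,250:305],None,fx=7,fy=7,interpolation=cv2.INTER_CUBIC)
b=cv2.resize(T['img'][185:225,330:385],None,fx=7,fy=7,interpolation=cv2.INTER_CUBIC)
cv2.imwrite('pics/dm.png',np.hstack([a,b])[:,:,::-1])
print(lids('scene',BLUE,(270,275,340,330),74,20),lids('scene',ORANGE,(205,180,285,250),20))
print(lids('top',lambda h,s,v:v<60,(255,170,285,195),109,20),lids('scene',lambda h,s,v:v<60,(290,280,320,305),109,20))"
```

```text
47.9 [ 400.6 -253.8  276. ] 39.8 0.0
[] [([257.0, 221.0], 68.0, [552.7, -269.2]), ([246.0, 211.0], 62.5, [557.7, -322.6]), ([238.0, 200.0], 53.5, [553.3, -380.1])]
[([269.0, 182.0], 109.0, [616.4, 74.8])] [([307.0, 292.0], 126.0, [615.1, 74.6])]
```

View pics/dm.png

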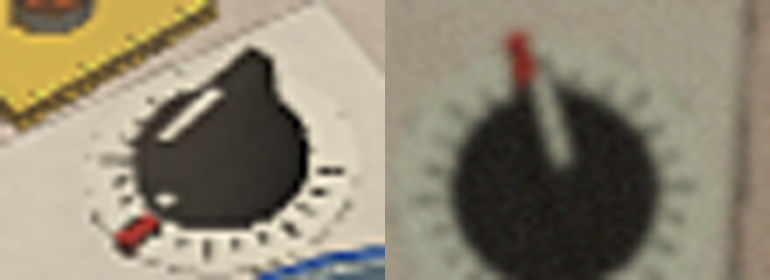

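The left half (scene) shows the white line from (218,93) to (164,137), the skirt tip at (166,200) and the clip from (158,217) to (122,244). The right half (top) shows the line at (562,163)–(538,85) and the clip at (516,35)–(523,82).

```bash
python3 -c "
from h import *
T=snap('top');S=snap('scene')
g=lambda x,y:(250+(x+.5)/7-.5,225+(y+.5)/7-.5); f=lambda x,y:(330+(x-385+.5)/7-.5,185+(y+.5)/7-.5)
an=lambda a,b:round(float(np.degrees(np.arctan2(b[1]-a[1],b[0]-a[0]))),1)
C=[]
for n,s,F,l,c in(('S',S,g,[(218,93),(164,137)],[(158,217),(122,244)]),('T',T,f,[(562,163),(538,85)],[(523,82),(516,35)])):
  p=[onz(s,*F(*q),97) for q in l]; k=[onz(s,*F(*q),60) for q in c]
  print(n,'line',p[0][:2],p[1][:2],an(*p),'clip',k[0][:2],k[1][:2],an(*k)); m=(k[0]+k[1])/2
  for A in((569.5,-113.7),(568.3,-113.2),p[0][:2]): print('clip dir',an(A,m),np.hypot(*(m[:2]-A)))
t=onz(S,*g(166,200),65);print('tip',t,[an(A,t) for A in((569.5,-113.7),(568.3,-113.2))])
m=(S['img'].astype(int));r=(m[...,0]>120)&(m[...,1]<70);print(np.argwhere(r[240:265,255:280]).mean(0)+[240,255])
"
```

```text
S line [ 566.98778296 -110.77220632] [ 594.55291104 -104.54026647] 12.7 clip [ 602.93521707 -101.74506405] [620.55032481 -98.78546346] 9.5
clip dir 17.6 44.32768699824595
clip dir 16.6 45.327494400468346
clip dir 13.2 45.97178255430256
T line [ 567.15594623 -111.9089274 ] [ 592.21472006 -104.17962835] 17.1 clip [ 604.67792227 -101.36035289] [620.47511501 -98.90298285] 8.8
clip dir 17.5 45.16288404010717
clip dir 16.4 46.16482868399735
clip dir 14.5 46.92261970330735
tip [ 597.99612073 -103.1259079    65.        ] [20.4, 18.7]
[257.4 269.3]
```

```bash
python3 -c "
from h import *
S=snap('scene');a=cv2.resize(S['img'][190:350,210:370],None,fx=3.7,fy=3.7,interpolation=cv2.INTER_CUBIC)
cv2.imwrite('pics/fin.png',a[:,:,::-1]);st();print(robot.sense()['force'])"
```

```text
48.35 [ 401.2 -253.9  277.1] 40.2 0.0
[-0.69807571  0.36361792  0.13968982]
```

View pics/fin.png

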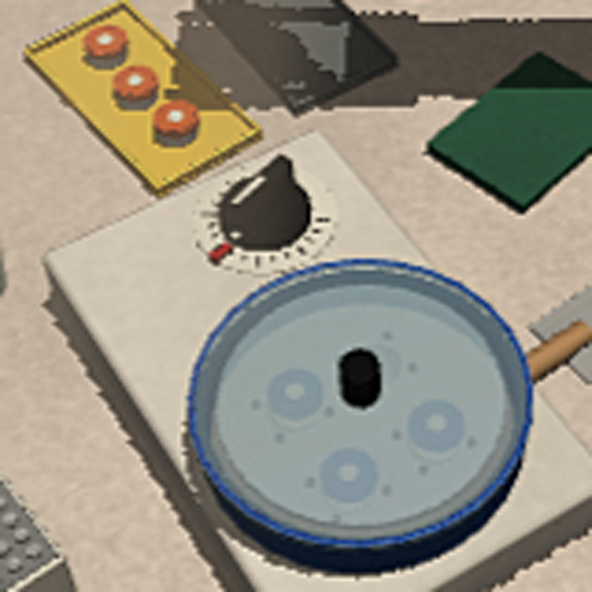

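The final picture shows the cover seated, the three fresh dishes in their bays at (295,392), (347,474) and (436,426), and the pointer at the clip (220,253). I hand it in.

```bash
python3 -c "
from h import *
print(job.hand_in())"
```

```text
the job is handed in; nothing more can be done
None
```

I handed the job in without getting a verdict back: three finished dishes flat in the yellow tray, three fresh dishes centred in their bays, the cover seated, the dial within about 1–3° of the red clip by my measurement (limit 5.7°), and the spatula not touched.

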